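# Straighten the slumped cookbook row

## Robot

A 6-joint arm with a two-finger parallel gripper is mounted at the origin on a cart in front of the work surface, level with it; the furniture and walls round the work are solid. World frame = base frame: x ahead of the robot, y to its left, z up, the work surface at z = 0. Lengths are in m, angles in rad, forces in N, time in s.
With the tool pointing down it reaches from about 0.3 to 0.875 m from the base axis. Payload 6.4 kg.
Tool frame: the origin (TCP) lies midway between the tips of the shut fingers; the grasp point (between the pads) lies 19 mm behind it; z points along the fingers, y is the line along which they close (so a half turn about z gives the same grasp; the last joint's range is limited). The gripper opens to 85 mm and grips with 20 to 120 N. Pads are 22 mm wide; open, the fingers measure 114 mm over their backs; the gripper's body (76 mm by 85 mm) begins 54 mm behind the grasp point. The pads swing forward as they close: fully open they stand 13 mm farther back than shut.
Start: joints at [1.06, 0.181, 1.607, -0, 1.354, -0.206], TCP at [0.173, 0.549, 0.231] pointing down, gripper open.
Joint ranges: [-2.99, 2.99], [-0.89, 2.07], [0.3, 2.58], [-1.14, 4.28], [0, 2.63], [-3.12, 3.12]. Speed limits (rad/s): [2.57, 2.57, 3.01, 3.14, 3.14, 3.14].

## Interface

Orientations are given as a rotation vector (axis times angle).
In Python, from plant import sense, read_camera, job_done, find_in gives the robot as it stands. The module is installed in compiled form; this text tells all that it offers.
- The arm moves only by the shell command python3 -m handwheel 'ROWS' [FORCE]. ROWS is JSON, a list of rows, each an object with "rot": the turn, a rotation vector about the tool's x, y, z normalised to -1 to 1, where 1 is pi rad, a list of three; "xyz": the shift along the tool's x, y, z normalised to -1 to 1, where 1 is 150 mm, a list of three; "gripper": the closure, from -1 (fully open) to 1 (shut), so that 0 is half open. In form: [{"rot": [rx, ry, rz], "xyz": [x, y, z], "gripper": gripper}, ...]. A call has exactly 10 rows; each row shifts and turns the commanded pose from where the row before left it, along the tool's axes as they then stand; what a row does not reach is not made up. A row lasts 1/12 s, in which the tool goes at most 41.7 mm and 7.16 degrees, less where a joint would pass 70% of its speed; a pose out of reach is approached as far as the arm can. A call with a number of a shift or a turn outside -1 to 1 is refused whole. A call with a gripper value outside its range is refused whole. The fingers move at their own pace and stop on an object; FORCE is the grip in N (left out, the last holds). Time passes only in rows, so rows that do not move let the fingers close, or fill a call up. It gives the time, the measured TCP pose, the force, the opening and the grip force at its end, in the units of the state.
- sense(): the state, without advancing time (a new reading comes with each control period).
- read_camera(name): name is "scene" or "top"; returns a dict with "pixels" (384x512x3 uint8, red, green, blue), "vertical_fov" (degrees; the focal length in pixels is half the picture's height over the tangent of half this angle, whatever the lens; pixels are square), "cx", "cy" (the principal point, pixels), "dist" ([k1, k2, p1, p2, k3] as OpenCV has them; the pictures are not rectified), "R" (3x3) and "t" (3): a world point X has camera coordinates R X + t. Camera axes: x right, y down, z forward; pixel columns grow to the right and rows downward; lengths in m; the calibration is good to about 2 mm. A picture is of the moment at which its call begins. There is no depth.
- job_done(): hands the job in; it is judged then, once.
Trained networks look in the newest picture that a camera, given by its name, has taken for a name from the list of things; names that differ only in an ending like _2 or _b are one class to them, and where a whole thing is asked for, a point or a joint stands for the part that bears it (a point fixed in the world has none). Each returns a list of dicts, best first, with "p" (0 to 1); they miss things now and then, are a little off and sometimes report something else, mostly with a low value. They report only what shows in the picture. A call takes as long as a camera call.
- find_in(camera, target): "centre" ([x, y, z] in m, in world coordinates, good to about 4 mm: the middle of the surface that is visible of it).
The state is a dict: "time_s": time; "joints": joint angles; "dq": joint speeds; "effort": joint torques, N m; "ee_pos": TCP position; "eef_rot": TCP orientation; "force": force on the tool from outside, world axes, zero at the start; "wrist_torque": the same for the moment, N m; "grip_width": finger opening in m; "finger_force": force on a finger pad.
Only numpy, scipy, OpenCV 4.12 (cv2) and the standard library are available. Lean on these libraries where they do the work, as an engineer would, in place of code of your own. Each camera call takes 0.05 s, during which the arm holds its last target. There are 200 camera calls.

## Task

The red cookbook has slumped onto the wooden bookend. Slide the bookend towards the owl jar until the red book stands upright again, snug between the other books and the bookend, and push the red book in until its spine is level with the other two. Only push: do not pick up or tip over anything, and leave the other things on the worktop where they are.

Things in the scene. Friction and masses are not known exactly. Their poses are not given: they have to be found in the camera images.
- red_book: red cookbook, a solid block 150 deep (own x) x 26 thick (y) x 165 high (z) mm, 0.35 kg; origin: centre of its underside, spine at x = -75, +y to the jar. Slumped to the right at the start: tipped 27 degrees or slightly more about its x, foot 8 to 22 mm from the next book, right cover resting on the bookend's top edge, spine 15 to 45 mm nearer the robot than the other spines.
- red_book_spine (a point): middle of the red book's spine face (the long edge that faces the robot), 82.5 mm up the book
- green_book: dark green cookbook, a solid block 150 deep (own x) x 26 thick (y) x 165 high (z) mm, 0.35 kg; origin: centre of its underside, spine at x = -75, +y to the jar. Loose, upright in the row between owl jar and red book.
- blue_book: dark blue cookbook, a solid block 150 deep (own x) x 26 thick (y) x 165 high (z) mm, 0.35 kg; origin: centre of its underside, spine at x = -75, +y to the jar. Loose, upright in the row; green and blue stand side by side, spines level, in either order, the first against the owl jar.
- bookend: loose L-shaped bookend, pale wood, dark steel brace, 0.75 kg. Own y points along the row to the owl jar, z up, origin on the worktop. Foot: flat board 110 mm wide (x), y = -80 to +40, 18 thick, pointing away from the books. Upright: y = +24 to +40, 120 high. Brace: y > -45, z < 85. Slides if the foot's end is pushed low (4 to 12 N); pushed high it may tip.
- bookend_face (a point): centre of the bookend's upright face that meets the book: y = +40, z = 60 mm in its frame
- bookend_foot (a point): middle of the end face of the bookend's foot, away from the books: y = -80, z = 9 mm in its frame; clear worktop lies beyond it
- owl_jar: grey stoneware jar with a raised owl, wooden lid, 128 x 123 x 212 mm high; full, fixed, does not give: the left end of the row. Origin: centre of its underside; its y is along the row: books stand on its -y side (right, seen from the robot), the first cover 61 mm from its axis; spines face its -x.
- salt_shaker: glass salt shaker, 44 across, 90 mm high, behind the row; origin under its centre; leave alone
- kitchen_timer: red wind-up timer, 65 across, 52 mm high, front right of the bookend; origin under its centre; leave alone
- marker: blue and white marker pen, 135 long, 17 mm thick, lying at the front left; origin under its middle; leave alone
- measuring_cup: orange cup with a handle, 64 x 91 x 54 mm high, at the right; origin under it; leave alone
- coffee_pod_3: coffee pod with green lid, 51 across, 44 mm high, at the far right; origin under its centre; leave alone
- coffee_pod_4: coffee pod with red lid, 51 across, 44 mm high, at the far right; origin under its centre; leave alone

How it is judged:
By the outcome, as a careful person would: the job done as asked, in the order asked, and still so for the second after the job is handed in, with the robot touching nothing.
It also fails if it takes over 54 s, if anything falls off the work surface, if the arm or the gripper's body presses on something with over 40 N, if the wrist force passes 120 N, or if a joint passes its speed limit or range.

## Working session

There is one attempt and no reset: what is moved stays moved. The work goes in short steps, Python scripts to look and compute and a shell command to move; the robot and the scene stay as the last step left them, time stands still between calls to the robot, and variables do not carry over. Pictures are saved under pics/ and viewed, at most 10 in all, crops included, and the job is handed in when it is done.

```bash
mkdir -p pics; python3 - <<'E'
from plant import *
import cv2, numpy as np
s=sense(); print({k:np.round(v,3).tolist() for k,v in s.items()})
for c in ("scene","top"):
    r=read_camera(c); cv2.imwrite(f"pics/{c}0.png",cv2.cvtColor(r["pixels"],cv2.COLOR_RGB2BGR))
    print(c,r["vertical_fov"],r["cx"],r["cy"],r["dist"],np.round(r["R"],4).tolist(),np.round(r["t"],4).tolist())
    for n in ("red_book","red_book_spine","green_book","blue_book","bookend","bookend_face","bookend_foot","owl_jar","kitchen_timer","marker","measuring_cup"):
        print(n,[(np.round(d["centre"],3).tolist(),round(d["p"],2)) for d in find_in(c,n)[:2]])
E
```

```text
{'time_s': 0.0, 'joints': [1.06, 0.182, 1.608, -0.0, 1.354, -0.206], 'dq': [-0.0, -0.0, 0.001, 0.001, 0.0, 0.001], 'effort': [0.0, -44.487, -35.134, -0.0, 0.009, 0.0], 'ee_pos': [0.172, 0.548, 0.23], 'eef_rot': [-0.477, -3.105, 0.003], 'force': [0.283, -0.305, 0.453], 'wrist_torque': [-0.026, -0.017, 0.028], 'finger_force': 0.0, 'grip_width': 0.085}
scene 47.092686734889504 249.94066528804973 185.65254759532493 [0.05807719 0.         0.         0.         0.        ] [[-0.5534, -0.8329, -0.0082], [-0.7044, 0.4732, -0.5291], [0.4445, -0.287, -0.8485]] [0.3575, 0.4573, 1.3885]
red_book [([0.524, 0.199, 0.108], 0.82)]
red_book_spine [([0.526, 0.199, 0.105], 0.9)]
green_book [([0.545, 0.293, 0.161], 0.77)]
blue_book [([0.539, 0.272, 0.163], 0.84), ([0.521, 0.201, 0.108], 0.18)]
bookend [([0.474, 0.475, 0.014], 0.69), ([0.528, 0.085, 0.017], 0.67)]
bookend_face [([0.531, 0.09, 0.018], 0.78)]
bookend_foot [([0.534, 0.092, 0.016], 0.57), ([0.525, 0.2, 0.103], 0.42)]
owl_jar [([0.563, 0.37, 0.209], 0.84), ([0.532, 0.086, 0.017], 0.57)]
kitchen_timer [([0.497, -0.188, 0.042], 0.57)]
marker [(
[... 234 characters left out ...]
9823, 0.0192, -0.1861], [0.187, 0.0624, -0.9804]] [0.0157, 0.6144, 1.4031]
red_book [([0.529, 0.187, 0.136], 0.71), ([0.76, -0.004, 0.042], 0.36)]
red_book_spine [([0.525, 0.187, 0.139], 0.94)]
green_book [([0.572, 0.292, 0.16], 0.91)]
blue_book [([0.57, 0.26, 0.141], 0.85)]
bookend [([0.544, 0.105, 0.019], 0.75), ([0.598, -0.477, 0.042], 0.67)]
bookend_face [([0.542, 0.106, 0.018], 0.86)]
bookend_foot [([0.538, 0.107, 0.018], 0.75)]
owl_jar [([0.584, 0.35, 0.213], 0.94), ([0.546, 0.103, 0.02], 0.48)]
kitchen_timer [([0.501, -0.198, 0.042], 0.85), ([0.543, 0.106, 0.017], 0.38)]
marker [([0.545, 0.105, 0.018], 0.64), ([0.475, 0.481, 0.014], 0.5)]
measuring_cup [([0.656, -0.414, 0.027], 0.86)]
```

View pics/scene0.png

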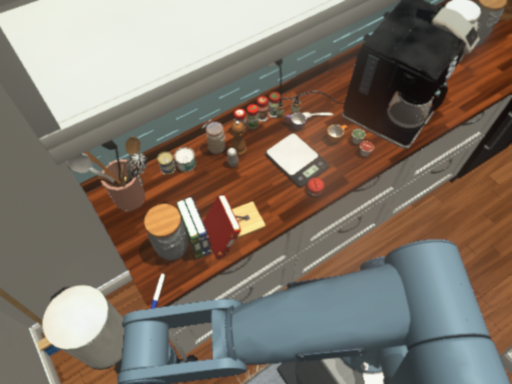

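View pics/top0.png

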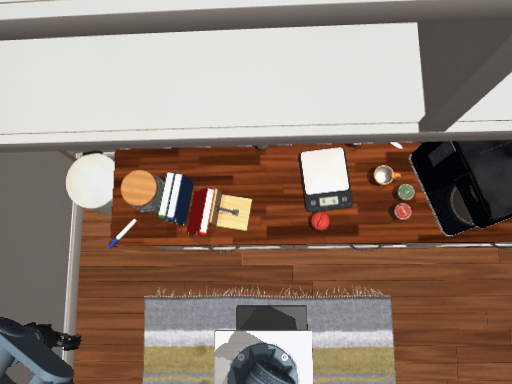

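The top view shows the jar at about (140,190), the green and blue books at (165–185,198), the slumped red book at (203,212), and the bookend foot at (235,212), with its end at about x=250. Next I'll zoom in for exact corners.

```bash
python3 - <<'E'
import cv2, numpy as np
a=cv2.imread("pics/top0.png")[160:250,115:265]; b=cv2.imread("pics/scene0.png")[180:270,135:275]
cv2.imwrite("pics/topc.png",cv2.resize(a,None,fx=5,fy=5,interpolation=cv2.INTER_CUBIC))
cv2.imwrite("pics/scc.png",cv2.resize(b,None,fx=5,fy=5,interpolation=cv2.INTER_CUBIC))
E
```

```text
(no output)
```

View pics/topc.png

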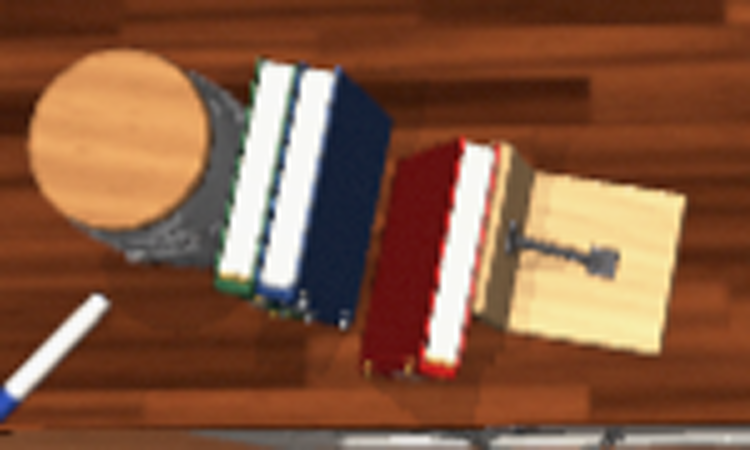

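View pics/scc.png

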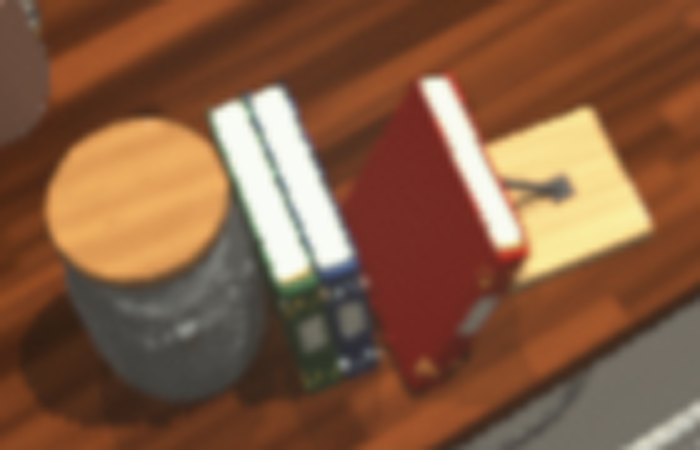

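The top crop shows the bookend foot's end corners at (687,195) and (660,353), and the blue book's bottom right edge from (350,328) to (392,120). The red book's top edges run from (422,370) to (463,138) and from (455,375) to (498,145).

```bash
cat > h.py <<'E'
import cv2, numpy as np
from plant import *
from scipy.spatial.transform import Rotation as Ro
def ray(r,uv):
    f=192/np.tan(np.radians(r["vertical_fov"]/2)); K=np.array([[f,0,r["cx"]],[0,f,r["cy"]],[0,0,1]])
    p=cv2.undistortPoints(np.array([[uv]],float),K,np.array(r["dist"],float))[0,0]
    R=np.array(r["R"]); return -R.T@np.array(r["t"]), R.T@np.array([*p,1])
def at(r,uv,z):
    c,d=ray(r,uv); return c+d*(z-c[2])/d[2]
E
python3 - <<'E'
from h import *
r=read_camera("top"); s=read_camera("scene")
for n,u,z in [("foot end far",(687,195),.018),("foot end near",(660,353),.018),("foot near@upright",(508,328),.018),("upright top outer far",(537,160),.12),
 ("upr top far",(510,143),.12),("upr top near",(478,315),.12),
 ("green tl far",(258,60),.165),("green tl near",(215,290),.165),("blue tr far",(340,68),.165),("blue tr near",(297,303),.165),("blue br near",(350,328),0),("blue br far",(392,120),0),
 ("red tl near",(420,375),.159),("red tl far",(463,138),.159),("red tr near",(455,378),.147),("red tr far",(500,145),.147),("red bl near",(362,374),.012),("lid c",(119,139),.212)]:
    print(n,np.round(at(r,(u[0]/5+115-.4,u[1]/5+160-.4),z),4))
print("scene")
for n,u,z in [("foot end far",(592,106),.018),("foot end near",(652,230),.018),("green tl far",(208,112),.165),("green tl near",(280,290),.165),("blue tr far",(283,86),.165),("blue tr near",(358,268),.165),("red tl near",(500,262),.159),("red tl far",(418,78),.159),("red tr near",(526,252),.147),("red tr far",(450,77),.147),("red bl near",(412,392),.012),("blue bl near",(380,368),0.0),("lid c",(137,200),.212)]:
    print(n,np.round(at(s,(u[0]/5+135-.4,u[1]/5+180-.4),z),4))
E
```

```text
foot end far [0.5853 0.0294 0.018 ]
foot end near [0.4778 0.0482 0.018 ]
foot near@upright [0.4961 0.1516 0.018 ]
upright top outer far [0.5929 0.1177 0.12  ]
upr top far [0.6043 0.1353 0.12  ]
upr top near [0.4938 0.1546 0.12  ]
green tl far [0.652 0.289 0.165]
green tl near [0.5066 0.3114 0.165 ]
blue tr far [0.6457 0.2363 0.165 ]
blue tr near [0.4978 0.2596 0.165 ]
blue br near [0.4994 0.2646 0.    ]
blue br far [0.6454 0.2382 0.    ]
red tl near [0.4531 0.1832 0.159 ]
red tl far [0.6006 0.1587 0.159 ]
red tr near [0.452  0.1637 0.147 ]
red tr far [0.5979 0.1373 0.147 ]
red bl near [0.4666 0.2528 0.012 ]
lid c [0.5938 0.3601 0.212 ]
scene
foot end far [0.5779 0.0316 0.018 ]
foot end near [0.4696 0.0528 0.018 ]
green tl far [0.6443 0.2907 0.165 ]
green tl near [0.5058 0.3148 0.165 ]
blue tr far [0.6341 0.24   0.165 ]
blue tr near [0.4916 0.2665 0.165 ]
red tl near [0.4478 0.1886 0.159 ]
red tl far [0.5928 0.161  0.159 ]
red tr near [0.4497 0.1681 0.147 ]
red tr far [0.588  0.1397 0.147 ]
red bl near [0.4619 0.2575 0.012 ]
blue bl near [0.4943 0.2648 0.    ]
lid c [0.5858 0.3641 0.212 ]
```

```bash
python3 -m handwheel '[{"rot":[0,0,0.0395],"xyz":[0,0,0],"gripper":0},{"rot":[0,0,0.0395],"xyz":[0,0,0],"gripper":0},{"rot":[0,0,0.0395],"xyz":[0,0,0],"gripper":0},{"rot":[0,0,0.0395],"xyz":[0,0,0],"gripper":0},{"rot":[0,0,0.0395],"xyz":[0,0,0],"gripper":0},{"rot":[0,0,0.0395],"xyz":[0,0,0],"gripper":0},{"rot":[0,0,0.0395],"xyz":[0,0,0],"gripper":0},{"rot":[0,0,0.0395],"xyz":[0,0,0],"gripper":0},{"rot":[0,0,0.0395],"xyz":[0,0,0],"gripper":0},{"rot":[0,0,0.0395],"xyz":[0,0,0],"gripper":0}]'
cat >> h.py <<'E'
E_=np.array([.170,.985,0]);N_=np.array([.985,-.170,0])
def st():
    s=sense(); p=np.array(s["ee_pos"]); R=Ro.from_rotvec(s["eef_rot"]).as_matrix()
    print("t",round(s["time_s"],2),"u,v,z",np.round([p@N_,p@E_,p[2]],4),"F u,v,z",np.round([np.dot(s["force"],N_),np.dot(s["force"],E_),s["force"][2]],1),"grip",round(s["grip_width"],3))
    print("R cols in u,v,z",np.round(np.array([N_,E_,[0,0,1]])@R,3).tolist(),"q",np.round(s["joints"],2))
E
python3 -c "from h import *; st()"
```

```text
time_s: 2.13
ee_pos: [0.1725, 0.5485, 0.2313]
eef_rot: [2.2, 2.242, -0.0]
force: [-0.2, -0.4, 0.3]
grip_width: 0.0426
finger_force: 0.0
t 2.13 u,v,z [0.0767 0.5696 0.2313] F u,v,z [-0.1 -0.4  0.3] grip 0.043
R cols in u,v,z [[-0.189, 0.982, 0.0], [0.982, 0.189, -0.0], [-0.0, 0.0, -1.0]] q [ 1.06  0.18  1.61 -0.    1.35  1.04]
```

```bash
python3 -m handwheel '[{"rot":[0,0,0.03],"xyz":[0,0,0],"gripper":0},{"rot":[0,0,0.0305],"xyz":[0,0,0],"gripper":0},{"rot":[0,0,0],"xyz":[-0.204,0.182,0],"gripper":0},{"rot":[0,0,0],"xyz":[-0.204,0.182,0],"gripper":0},{"rot":[0,0,0],"xyz":[-0.204,0.182,0],"gripper":0},{"rot":[0,0,0],"xyz":[-0.204,0.182,0],"gripper":0},{"rot":[0,0,0],"xyz":[-0.204,0.182,0],"gripper":0},{"rot":[0,0,0],"xyz":[-0.204,0.182,0],"gripper":0},{"rot":[0,0,0],"xyz":[-0.204,0.182,0],"gripper":0},{"rot":[0,0,0],"xyz":[-0.204,0.182,0],"gripper":0}]'; python3 -c "from h import *; st()"
python3 -m handwheel '[{"rot":[0,0,0],"xyz":[-0.204,0.182,0],"gripper":0},{"rot":[0,0,0],"xyz":[-0.204,0.182,0],"gripper":0},{"rot":[0,0,0],"xyz":[-0.204,0.182,0],"gripper":0},{"rot":[0,0,0],"xyz":[-0.204,0.182,0],"gripper":0},{"rot":[0,0,0],"xyz":[-0.204,0.182,0],"gripper":0},{"rot":[0,0,0],"xyz":[-0.204,0.182,0],"gripper":0},{"rot":[0,0,0],"xyz":[-0.204,0.182,0],"gripper":0},{"rot":[0,0,0],"xyz":[-0.204,0.182,0],"gripper":0},{"rot":[0,0,0],"xyz":[0,0,0],"gripper":0},{"rot":[0,0,0],"xyz":[0,0,0],"gripper":0}]'; python3 -c "from h import *; st()"
```

```text
time_s: 2.97
ee_pos: [0.3484, 0.2695, 0.2316]
eef_rot: [2.396, 2.031, 0.002]
force: [1.4, 0.2, 0.5]
grip_width: 0.0428
finger_force: 0.0
t 2.97 u,v,z [0.2974 0.3247 0.2316] F u,v,z [1.3 0.4 0.5] grip 0.043
R cols in u,v,z [[-0.006, 1.0, 0.001], [1.0, 0.006, 0.001], [0.001, 0.001, -1.0]] q [ 0.39 -0.13  1.93  0.    1.35  0.55]
time_s: 3.8
ee_pos: [0.5237, -0.0083, 0.231]
eef_rot: [-2.4, -2.026, 0.0]
force: [-0.3, 0.6, -0.1]
grip_width: 0.0426
finger_force: 0.0
t 3.8 u,v,z [0.5172 0.0809 0.231 ] F u,v,z [-0.4  0.6 -0.1] grip 0.043
R cols in u,v,z [[-0.002, 1.0, -0.001], [1.0, 0.002, 0.0], [0.0, -0.001, -1.0]] q [-0.24  0.07  1.73 -0.    1.34 -0.07]
```

```bash
python3 -m handwheel '[{"rot":[0,0,0],"xyz":[0,-0.02,0.25],"gripper":0},{"rot":[0,0,0],"xyz":[0,0,0.25],"gripper":0},{"rot":[0,0,0],"xyz":[0,0,0.25],"gripper":0},{"rot":[0,0,0],"xyz":[0,0,0.25],"gripper":0},{"rot":[0,0,0],"xyz":[0,0,0.25],"gripper":0},{"rot":[0,0,0],"xyz":[0,0,0.08],"gripper":0},{"rot":[0,0,0],"xyz":[0,0,0.08],"gripper":0},{"rot":[0,0,0],"xyz":[0,0,0.06],"gripper":0},{"rot":[0,0,0],"xyz":[0,0,0.03],"gripper":0},{"rot":[0,0,0],"xyz":[0,0,0],"gripper":0}]'; python3 - <<'E'
from h import *
st()
a=read_camera("top"); cv2.imwrite("pics/t1.png",cv2.resize(a["pixels"][150:260,130:300,::-1],None,fx=4,fy=4,interpolation=cv2.INTER_CUBIC))
E
```

```text
time_s: 4.63
ee_pos: [0.5207, -0.0056, 0.0069]
eef_rot: [2.396, 2.031, 0.001]
force: [1.0, -0.1, -0.1]
grip_width: 0.0429
finger_force: 0.0
t 4.63 u,v,z [0.5139 0.083  0.0069] F u,v,z [ 1.   0.1 -0.1] grip 0.043
R cols in u,v,z [[-0.006, 1.0, 0.001], [1.0, 0.006, -0.0], [-0.0, 0.001, -1.0]] q [-0.24  0.39  1.88  0.    0.88 -0.07]
```

View pics/t1.png

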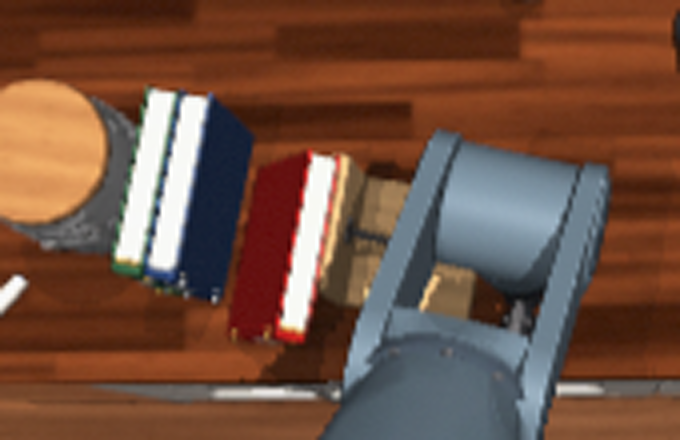

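The picture shows the gripper lowered beyond the foot's end at about (470,310). The row is undisturbed. Now I'll push.

```bash
python3 -m handwheel '[{"rot":[0,0,0],"xyz":[0.05,0,0],"gripper":0},{"rot":[0,0,0],"xyz":[0.05,0,0],"gripper":0},{"rot":[0,0,0],"xyz":[0.05,0,0],"gripper":0},{"rot":[0,0,0],"xyz":[0.05,0,0],"gripper":0},{"rot":[0,0,0],"xyz":[0.03,0,0],"gripper":0},{"rot":[0,0,0],"xyz":[0.03,0,0],"gripper":0},{"rot":[0,0,0],"xyz":[0.03,0,0],"gripper":0},{"rot":[0,0,0],"xyz":[0.03,0,0],"gripper":0},{"rot":[0,0,0],"xyz":[0.03,0,0],"gripper":0},{"rot":[0,0,0],"xyz":[0.03,0,0],"gripper":0}]'; python3 -c "from h import *; st()"
python3 -m handwheel '[{"rot":[0,0,0],"xyz":[0.025,0,0],"gripper":0},{"rot":[0,0,0],"xyz":[0.025,0,0],"gripper":0},{"rot":[0,0,0],"xyz":[0.025,0,0],"gripper":0},{"rot":[0,0,0],"xyz":[0.025,0,0],"gripper":0},{"rot":[0,0,0],"xyz":[0.02,0,0],"gripper":0},{"rot":[0,0,0],"xyz":[0,0,0],"gripper":0},{"rot":[0,0,0],"xyz":[0,0,0],"gripper":0},{"rot":[0,0,0],"xyz":[0,0,0],"gripper":0},{"rot":[0,0,0],"xyz":[0,0,0],"gripper":0},{"rot":[0,0,0],"xyz":[0,0,0],"gripper":0}]'; python3 - <<'E'
from h import *
st()
a=read_camera("top"); b=read_camera("scene"); 
f=lambda a:cv2.resize(a["pixels"][:,:,::-1],None,fx=1,fy=1)
A=cv2.resize(a["pixels"][160:250,115:265,::-1],None,fx=5,fy=5,interpolation=cv2.INTER_CUBIC)[:,:400]
B=cv2.resize(b["pixels"][180:270,165:245,::-1],None,fx=5,fy=5,interpolation=cv2.INTER_CUBIC)
cv2.imwrite("pics/p1.png",np.hstack([A,B]))
E
```

```text
time_s: 5.52
ee_pos: [0.5297, 0.0499, 0.0066]
eef_rot: [2.395, 2.03, -0.001]
force: [-0.2, -6.2, 1.8]
grip_width: 0.0429
finger_force: 2.9
t 5.52 u,v,z [0.5133 0.1392 0.0066] F u,v,z [ 0.9 -6.1  1.8] grip 0.043
R cols in u,v,z [[-0.006, 1.0, 0.001], [1.0, 0.006, -0.002], [-0.002, 0.001, -1.0]] q [-0.13  0.41  1.85 -0.    0.89  0.04]
time_s: 6.35
ee_pos: [0.5325, 0.0683, 0.0063]
eef_rot: [2.397, 2.031, 0.0]
force: [0.1, -0.5, -0.0]
grip_width: 0.043
finger_force: 0.8
t 6.35 u,v,z [0.5129 0.1578 0.0063] F u,v,z [ 0.2 -0.4 -0. ] grip 0.043
R cols in u,v,z [[-0.006, 1.0, 0.0], [1.0, 0.006, 0.0], [0.0, 0.0, -1.0]] q [-0.09  0.41  1.83  0.    0.89  0.07]
```

View pics/p1.png

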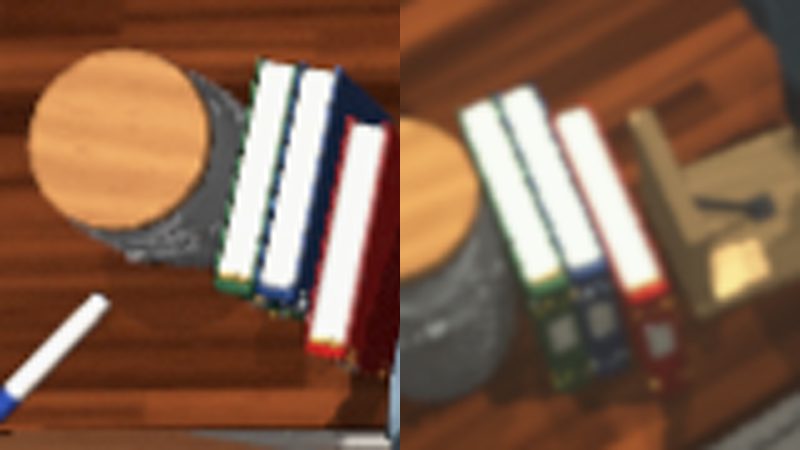

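The red book now stands upright, with gaps on both sides: to the blue book at about (570,130) and to the bookend at about (640,150) in the right half. I'll keep pushing slowly.

```bash
python3 -m handwheel '[{"rot":[0,0,0],"xyz":[0.02,0,0],"gripper":0},{"rot":[0,0,0],"xyz":[0.02,0,0],"gripper":0},{"rot":[0,0,0],"xyz":[0.02,0,0],"gripper":0},{"rot":[0,0,0],"xyz":[0.02,0,0],"gripper":0},{"rot":[0,0,0],"xyz":[0.02,0,0],"gripper":0},{"rot":[0,0,0],"xyz":[0.015,0,0],"gripper":0},{"rot":[0,0,0],"xyz":[0.015,0,0],"gripper":0},{"rot":[0,0,0],"xyz":[0.01,0,0],"gripper":0},{"rot":[0,0,0],"xyz":[0.01,0,0],"gripper":0},{"rot":[0,0,0],"xyz":[0.01,0,0],"gripper":0}]'; python3 -c "from h import *; st()"
```

```text
time_s: 7.28
ee_pos: [0.536, 0.0912, 0.0063]
eef_rot: [2.396, 2.031, -0.003]
force: [-1.2, -8.7, 3.1]
grip_width: 0.0429
finger_force: 3.9
t 7.28 u,v,z [0.5125 0.1809 0.0063] F u,v,z [ 0.3 -8.8  3.1] grip 0.043
R cols in u,v,z [[-0.006, 1.0, -0.001], [1.0, 0.006, -0.002], [-0.002, -0.001, -1.0]] q [-0.05  0.43  1.82 -0.    0.9   0.12]
```

```bash
python3 -m handwheel '[{"rot":[0,0,0],"xyz":[0.007,0,0],"gripper":0},{"rot":[0,0,0],"xyz":[0.007,0,0],"gripper":0},{"rot":[0,0,0],"xyz":[0.007,0,0],"gripper":0},{"rot":[0,0,0],"xyz":[0,0,0],"gripper":0},{"rot":[0,0,0],"xyz":[0,0,0],"gripper":0},{"rot":[0,0,0],"xyz":[0,0,0],"gripper":0},{"rot":[0,0,0],"xyz":[0,0,0],"gripper":0},{"rot":[0,0,0],"xyz":[0,0,0],"gripper":0},{"rot":[0,0,0],"xyz":[0,0,0],"gripper":0},{"rot":[0,0,0],"xyz":[0,0,0],"gripper":0}]'; python3 - <<'E'
from h import *
st()
a=read_camera("top"); b=read_camera("scene"); 
A=cv2.resize(a["pixels"][160:250,140:220,::-1],None,fx=5,fy=5,interpolation=cv2.INTER_CUBIC)
B=cv2.resize(b["pixels"][180:270,165:245,::-1],None,fx=5,fy=5,interpolation=cv2.INTER_CUBIC)
cv2.imwrite("pics/p2.png",np.hstack([A,B]))
E
```

```text
time_s: 8.12
ee_pos: [0.5365, 0.0943, 0.0062]
eef_rot: [2.396, 2.031, -0.002]
force: [-1.0, -6.6, 2.6]
grip_width: 0.0429
finger_force: 3.2
t 8.12 u,v,z [0.5125 0.1841 0.0062] F u,v,z [ 0.2 -6.7  2.6] grip 0.043
R cols in u,v,z [[-0.006, 1.0, -0.001], [1.0, 0.006, -0.001], [-0.001, -0.001, -1.0]] q [-0.04  0.43  1.81 -0.    0.9   0.12]
```

View pics/p2.png

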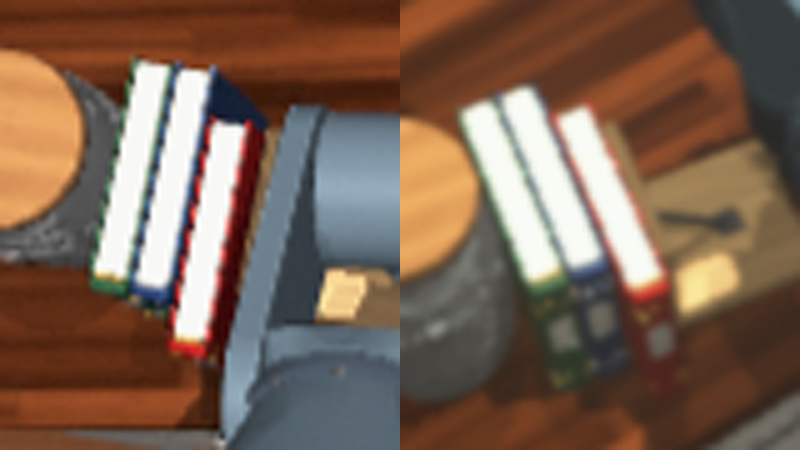

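The red book is upright with the bookend at its cover. A small gap to the blue book remains at about (560,115). I'll continue in 1 mm rows and watch the force.

```bash
python3 -m handwheel '[{"rot":[0,0,0],"xyz":[0.007,0,0],"gripper":0},{"rot":[0,0,0],"xyz":[0.007,0,0],"gripper":0},{"rot":[0,0,0],"xyz":[0.007,0,0],"gripper":0},{"rot":[0,0,0],"xyz":[0.007,0,0],"gripper":0},{"rot":[0,0,0],"xyz":[0,0,0],"gripper":0},{"rot":[0,0,0],"xyz":[0,0,0],"gripper":0},{"rot":[0,0,0],"xyz":[0,0,0],"gripper":0},{"rot":[0,0,0],"xyz":[0,0,0],"gripper":0},{"rot":[0,0,0],"xyz":[0,0,0],"gripper":0},{"rot":[0,0,0],"xyz":[0,0,0],"gripper":0}]'; python3 - <<'E'
from h import *
st()
b=read_camera("scene"); cv2.imwrite("pics/s3.png",b["pixels"][:,:,::-1])
# red detection along a scanline across tops: profile of blue|gap|red
for n in("red_book","red_book_spine","blue_book"): print(n,[(np.round(np.array(d["centre"])@np.array([N_,E_,[0,0,1]]).T,3),round(d["p"],2)) for d in find_in("scene",n)[:1]])
E
```

```text
time_s: 9.05
ee_pos: [0.5371, 0.0981, 0.0063]
eef_rot: [2.396, 2.031, -0.003]
force: [-1.3, -8.1, 3.1]
grip_width: 0.0425
finger_force: 4.0
t 9.05 u,v,z [0.5124 0.1879 0.0063] F u,v,z [ 0.1 -8.2  3.1] grip 0.043
R cols in u,v,z [[-0.006, 1.0, -0.001], [1.0, 0.006, -0.002], [-0.002, -0.001, -1.0]] q [-0.04  0.43  1.81 -0.    0.9   0.13]
red_book [(array([0.447, 0.328, 0.166]), 0.81)]
red_book_spine [(array([0.448, 0.33 , 0.161]), 0.97)]
blue_book [(array([0.482, 0.358, 0.163]), 0.91)]
```

```bash
python3 -m handwheel '[{"rot":[0,0,0],"xyz":[0.007,0,0],"gripper":0},{"rot":[0,0,0],"xyz":[0.007,0,0],"gripper":0},{"rot":[0,0,0],"xyz":[0.007,0,0],"gripper":0},{"rot":[0,0,0],"xyz":[0,0,0],"gripper":0},{"rot":[0,0,0],"xyz":[0,0,0],"gripper":0},{"rot":[0,0,0],"xyz":[0,0,0],"gripper":0},{"rot":[0,0,0],"xyz":[0,0,0],"gripper":0},{"rot":[0,0,0],"xyz":[0,0,0],"gripper":0},{"rot":[0,0,0],"xyz":[0,0,0],"gripper":0},{"rot":[0,0,0],"xyz":[0,0,0],"gripper":0}]'; python3 - <<'E'
from h import *
st()
b=read_camera("scene"); a=read_camera("top")
A=cv2.resize(a["pixels"][170:240,140:190,::-1],None,fx=8,fy=8,interpolation=cv2.INTER_CUBIC)
B=cv2.resize(b["pixels"][190:260,175:225,::-1],None,fx=8,fy=8,interpolation=cv2.INTER_CUBIC)
cv2.imwrite("pics/p4.png",np.hstack([A,B]))
for c in("top","scene"):
  for n in("red_book","blue_book","green_book"): print(n,[(np.round(np.array(d["centre"])@np.array([N_,E_,[0,0,1]]).T,3),round(d["p"],2)) for d in find_in(c,n)[:1]])
E
```

```text
time_s: 10.08
ee_pos: [0.5375, 0.0997, 0.0063]
eef_rot: [2.395, 2.03, -0.006]
force: [-3.8, -15.1, 5.0]
grip_width: 0.0428
finger_force: 7.6
t 10.08 u,v,z [0.5125 0.1896 0.0063] F u,v,z [ -1.2 -15.5   5. ] grip 0.043
R cols in u,v,z [[-0.006, 1.0, -0.001], [1.0, 0.006, -0.004], [-0.004, -0.001, -1.0]] q [-0.03  0.43  1.81 -0.01  0.9   0.14]
red_book [(array([0.491, 0.33 , 0.159]), 0.86)]
blue_book [(array([0.531, 0.365, 0.163]), 0.63)]
green_book [(array([0.516, 0.385, 0.163]), 0.75)]
red_book [(array([0.45 , 0.33 , 0.164]), 0.63)]
blue_book [(array([0.483, 0.358, 0.164]), 0.91)]
green_book [(array([0.485, 0.386, 0.162]), 0.98)]
```

View pics/p4.png

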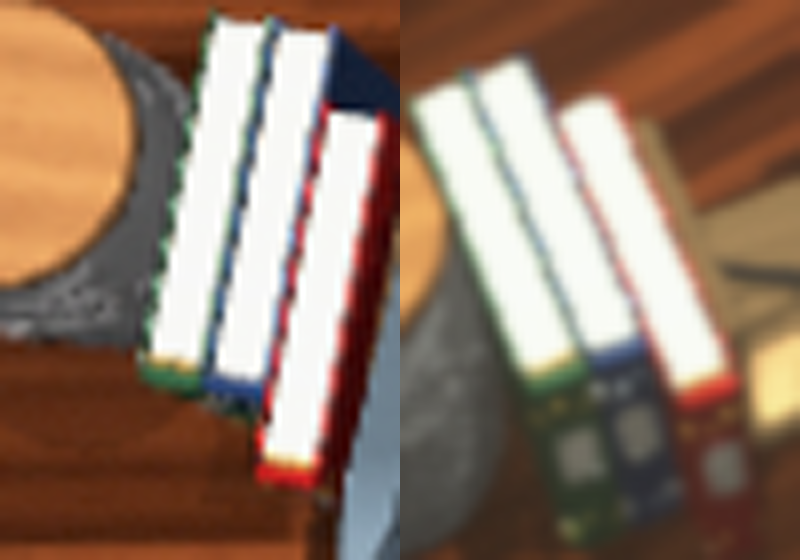

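The row is closed up: the force jumped to 15 N, and the red cover meets the blue one at about (290,300). Next I retreat, rise and go in front of the spines.

```bash
python3 -m handwheel '[{"rot":[0,0,0],"xyz":[-0.05,0,0],"gripper":0},{"rot":[0,0,0],"xyz":[-0.1,0,0],"gripper":0},{"rot":[0,0,0],"xyz":[-0.15,0,0],"gripper":0},{"rot":[0,0,0],"xyz":[0,0,-0.25],"gripper":1},{"rot":[0,0,0],"xyz":[0,0,-0.25],"gripper":1},{"rot":[0,0,0],"xyz":[0,0,-0.25],"gripper":1},{"rot":[0,0,0],"xyz":[0,0,-0.25],"gripper":1},{"rot":[0,0,0],"xyz":[0,0,-0.25],"gripper":1},{"rot":[0,0,0],"xyz":[0,0,-0.25],"gripper":1},{"rot":[0,0,0],"xyz":[0,0,0],"gripper":1}]'; python3 -c "from h import *; st()"
python3 -m handwheel '[{"rot":[0,0,0],"xyz":[0.15,-0.193,0],"gripper":1},{"rot":[0,0,0],"xyz":[0.15,-0.193,0],"gripper":1},{"rot":[0,0,0],"xyz":[0.15,-0.193,0],"gripper":1},{"rot":[0,0,0],"xyz":[0.15,-0.193,0],"gripper":1},{"rot":[0,0,0],"xyz":[0.15,-0.193,0],"gripper":1},{"rot":[0,0,0],"xyz":[0.15,-0.193,0],"gripper":1},{"rot":[0,0,0],"xyz":[0.15,-0.193,0],"gripper":1},{"rot":[0,0,0],"xyz":[0.15,-0.193,0],"gripper":1},{"rot":[0,0,0],"xyz":[0,0,0],"gripper":1},{"rot":[0,0,0],"xyz":[0,0,0],"gripper":1}]'; python3 -c "from h import *; st()"
```

```text
time_s: 11.32
ee_pos: [0.5346, 0.0581, 0.2398]
eef_rot: [2.389, 2.026, 0.015]
force: [1.7, 0.8, 1.2]
grip_width: -0.0001
finger_force: 0.0
t 11.32 u,v,z [0.5167 0.1481 0.2398] F u,v,z [1.5 1.1 1.2] grip -0.0
R cols in u,v,z [[-0.007, 0.999, 0.013], [1.0, 0.006, 0.002], [0.002, 0.013, -1.0]] q [-0.11  0.08  1.7   0.    1.35  0.05]
time_s: 12.15
ee_pos: [0.33, 0.2749, 0.2309]
eef_rot: [-2.392, -2.036, 0.0]
force: [-0.4, -0.2, -0.4]
grip_width: 0.0001
finger_force: 0.0
t 12.15 u,v,z [0.2783 0.3269 0.2309] F u,v,z [-0.3 -0.2 -0.4] grip 0.0
R cols in u,v,z [[-0.011, 1.0, -0.001], [1.0, 0.011, 0.0], [0.0, -0.001, -1.0]] q [ 0.42 -0.16  1.95  0.    1.35  0.58]
```

```bash
python3 -m handwheel '[{"rot":[-0.039,0,0],"xyz":[0,0,0],"gripper":1},{"rot":[-0.039,0,0],"xyz":[0,0,0],"gripper":1},{"rot":[-0.039,0,0],"xyz":[0,0,0],"gripper":1},{"rot":[-0.039,0,0],"xyz":[0,0,0],"gripper":1},{"rot":[-0.039,0,0],"xyz":[0,0,0],"gripper":1},{"rot":[-0.039,0,0],"xyz":[0,0,0],"gripper":1},{"rot":[-0.039,0,0],"xyz":[0,0,0],"gripper":1},{"rot":[0,0,0],"xyz":[0,0,0],"gripper":1},{"rot":[0,0,0],"xyz":[0,0,0],"gripper":1},{"rot":[0,0,0],"xyz":[0,0,0],"gripper":1}]'; python3 - <<'E'
from h import *
st()
b=read_camera("scene"); a=read_camera("top")
A=cv2.resize(a["pixels"][170:240,140:190,::-1],None,fx=8,fy=8,interpolation=cv2.INTER_CUBIC)
B=cv2.resize(b["pixels"][190:260,175:225,::-1],None,fx=8,fy=8,interpolation=cv2.INTER_CUBIC)
cv2.imwrite("pics/p5.png",np.hstack([A,B]))
E
```

```text
time_s: 12.98
ee_pos: [0.3325, 0.2724, 0.2309]
eef_rot: [1.852, 1.566, 0.678]
force: [0.3, 0.1, -0.2]
grip_width: -0.0001
finger_force: 0.0
t 12.98 u,v,z [0.2812 0.3249 0.2309] F u,v,z [ 0.2  0.1 -0.2] grip -0.0
R cols in u,v,z [[-0.002, 0.68, 0.732], [1.0, 0.004, -0.001], [-0.004, 0.733, -0.68]] q [ 0.89 -0.3   2.28 -0.93  0.93  1.55]
```

View pics/p5.png

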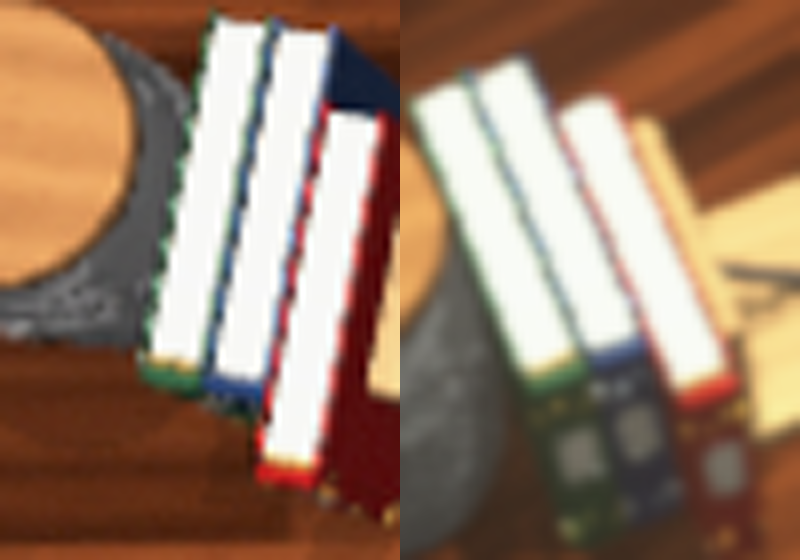

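The red spine sticks out: its top front edge runs from (258,482) to (318,490), while the blue one runs from (203,395) to (262,410), both in the left half. In the scene view, red is at (680–738,408–385) and blue at (590–640,368–350).

```bash
python3 - <<'E'
from h import *
a=read_camera("top"); b=read_camera("scene")
M=np.array([N_,E_,[0,0,1]])
for n,u in [("g",(168,388)),("b",(232,402)),("r",(287,486)),("g page",(178,362)),("b page",(238,378)),("r page",(292,457)),("r tl far",(330,107)),("b tr far",(332,30))]:
    print("top",n,np.round(M@at(a,(u[0]/8+140-.45,u[1]/8+170-.45),.165),4))
for n,u in [("g",(553,383)),("b",(615,360)),("r",(709,397)),("g page",(548,370)),("b page",(610,348)),("r page",(697,385)),("r tl far",(563,112)),("b tr far",(527,57))]:
    print("scene",n,np.round(M@at(b,((u[0]-400)/8+175-.45,u[1]/8+190-.45),.165),4))
E
```

```text
top g [0.4461 0.3834 0.165 ]
top b [0.4448 0.3574 0.165 ]
top r [0.4164 0.3297 0.165 ]
top g page [0.4567 0.3815 0.165 ]
top b page [0.4542 0.357  0.165 ]
top r page [0.4276 0.33   0.165 ]
top r tl far [0.5644 0.3421 0.165 ]
top b tr far [0.5948 0.3474 0.165 ]
scene g [0.4413 0.3871 0.165 ]
scene b [0.4407 0.3615 0.165 ]
scene r [0.4107 0.3335 0.165 ]
scene g page [0.4474 0.387  0.165 ]
scene b page [0.4464 0.3615 0.165 ]
scene r page [0.4174 0.3359 0.165 ]
scene r tl far [0.5546 0.3418 0.165 ]
scene b tr far [0.5853 0.3464 0.165 ]
```

```bash
python3 -m handwheel '[{"rot":[0,0,0],"xyz":[0.0075,-0.0945,0.194],"gripper":1},{"rot":[0,0,0],"xyz":[0.0075,-0.0945,0.194],"gripper":1},{"rot":[0,0,0],"xyz":[0.0075,-0.0945,0.194],"gripper":1},{"rot":[0,0,0],"xyz":[0.0075,-0.0945,0.194],"gripper":1},{"rot":[0,0,0],"xyz":[0.0075,-0.0945,0.194],"gripper":1},{"rot":[0,0,0],"xyz":[0.0075,-0.0945,0.194],"gripper":1},{"rot":[0,0,0],"xyz":[0,0,0],"gripper":1},{"rot":[0,0,0],"xyz":[0,0,0],"gripper":1},{"rot":[0,0,0],"xyz":[0,0,0],"gripper":1},{"rot":[0,0,0],"xyz":[0,0,0],"gripper":1}]'; python3 -c "from h import *; st()"
```

```text
time_s: 14.02
ee_pos: [0.3908, 0.2757, 0.0968]
eef_rot: [1.912, 1.601, 0.604]
force: [0.9, 1.1, 0.1]
grip_width: 0.0
finger_force: 0.0
t 14.02 u,v,z [0.3381 0.338  0.0968] F u,v,z [0.7 1.2 0.1] grip 0.0
R cols in u,v,z [[0.012, 0.737, 0.675], [0.999, 0.003, -0.021], [-0.017, 0.676, -0.737]] q [ 0.73  0.08  2.26 -1.14  0.64  1.8 ]
```

```bash
python3 -m handwheel '[{"rot":[0.021,0,0],"xyz":[0,0,0],"gripper":1},{"rot":[0.021,0,0],"xyz":[0,0,0],"gripper":1},{"rot":[0,0,0],"xyz":[-0.011,-0.0155,0.101],"gripper":1},{"rot":[0,0,0],"xyz":[-0.011,-0.0155,0.101],"gripper":1},{"rot":[0,0,0],"xyz":[-0.011,-0.0155,0.101],"gripper":1},{"rot":[0,0,0],"xyz":[-0.011,-0.0155,0.101],"gripper":1},{"rot":[0,0,0],"xyz":[0,0,0],"gripper":1},{"rot":[0,0,0],"xyz":[0,0,0],"gripper":1},{"rot":[0,0,0],"xyz":[0,0,0],"gripper":1},{"rot":[0,0,0],"xyz":[0,0,0],"gripper":1}]'; python3 -c "from h import *; st()"
```

```text
time_s: 14.85
ee_pos: [0.4162, 0.2639, 0.0422]
eef_rot: [2.006, 1.679, 0.511]
force: [1.3, -0.6, 1.1]
grip_width: -0.0
finger_force: 0.0
t 14.85 u,v,z [0.3651 0.3307 0.0422] F u,v,z [ 1.4 -0.4  1.1] grip -0.0
R cols in u,v,z [[0.011, 0.819, 0.573], [0.999, 0.0, -0.02], [-0.017, 0.573, -0.819]] q [ 0.59  0.19  2.22 -1.02  0.5   1.63]
```

```bash
python3 -m handwheel '[{"rot":[0,0,0],"xyz":[0.002,0.038,0.0267],"gripper":1},{"rot":[0,0,0],"xyz":[0.002,0.038,0.0267],"gripper":1},{"rot":[0,0,0],"xyz":[0.002,0.038,0.0267],"gripper":1},{"rot":[0,0,0],"xyz":[0,0.038,0.0267],"gripper":1},{"rot":[0,0,0],"xyz":[0,0.0137,0.0096],"gripper":1},{"rot":[0,0,0],"xyz":[0,0.0137,0.0096],"gripper":1},{"rot":[0,0,0],"xyz":[0,0.0137,0.0096],"gripper":1},{"rot":[0,0,0],"xyz":[0,0.0137,0.0096],"gripper":1},{"rot":[0,0,0],"xyz":[0,0.0137,0.0096],"gripper":1},{"rot":[0,0,0],"xyz":[0,0.0137,0.0096],"gripper":1}]'; python3 - <<'E'
from h import *
st()
b=read_camera("scene"); a=read_camera("top")
A=cv2.resize(a["pixels"][170:240,140:190,::-1],None,fx=8,fy=8,interpolation=cv2.INTER_CUBIC)
B=cv2.resize(b["pixels"][190:260,175:225,::-1],None,fx=8,fy=8,interpolation=cv2.INTER_CUBIC)
cv2.imwrite("pics/p6.png",np.hstack([A,B]))
E
```

```text
time_s: 15.68
ee_pos: [0.4584, 0.2562, 0.0407]
eef_rot: [2.007, 1.679, 0.508]
force: [-0.7, 1.2, -0.2]
grip_width: 0.0
finger_force: 0.0
t 15.68 u,v,z [0.408  0.3303 0.0407] F u,v,z [-0.9  1.1 -0.2] grip 0.0
R cols in u,v,z [[0.012, 0.82, 0.571], [0.999, 0.0, -0.022], [-0.018, 0.572, -0.82]] q [ 0.52  0.24  2.16 -1.01  0.46  1.55]
```

View pics/p6.png

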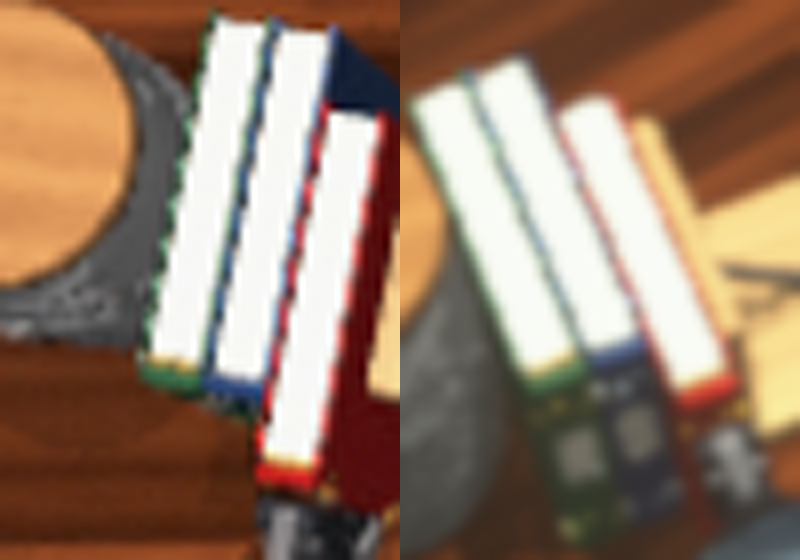

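The finger tip is at the red spine, at about (735,460) in the scene view. The book hasn't moved yet. My pictures are used up, so I measure spine levels numerically with intensity profiles along each book's top.

```bash
cat >> h.py <<'E'
def prof():
    for c in("top","scene"):
        r=read_camera(c); f=192/np.tan(np.radians(r["vertical_fov"]/2)); K=np.array([[f,0,r["cx"]],[0,f,r["cy"]],[0,0,1]])
        R=np.array(r["R"],float);t=np.array(r["t"],float)
        us=np.arange(.39,.63,.0005)
        off=0 if c=="top" else .004
        for n,v0 in(("green",.3825),("blue",.357),("red",.330)):
            o=[]
            for v in v0+off+np.arange(-.005,.0051,.0025):
                P=np.outer(us,N_)+v*E_+[0,0,.165]
                q=cv2.projectPoints(P,cv2.Rodrigues(R)[0],t,K,np.array(r["dist"],float))[0].reshape(-1,2).astype(np.float32)
                g=cv2.remap(r["pixels"].min(2).astype(np.float32),q[:,0],q[:,1],cv2.INTER_LINEAR).ravel()
                w=us[g>140]; o.append((w.min(),w.max()) if len(w) else (0,0))
            # across: v extent of white at mid length
            vs=np.arange(v0+off-.025,v0+off+.025,.0005);ext=[]
            for u in(.47,.54):
                P=u*N_+np.outer(vs,E_)+[0,0,.165]
                q=cv2.projectPoints(P,cv2.Rodrigues(R)[0],t,K,np.array(r["dist"],float))[0].reshape(-1,2).astype(np.float32)
                g=cv2.remap(r["pixels"].min(2).astype(np.float32),q[:,0],q[:,1],cv2.INTER_LINEAR).ravel()
                i=np.argmin(abs(vs-v0-off));a=i;b=i
                while a>0 and g[a]>140:a-=1
                while b<len(vs)-1 and g[b]>140:b+=1
                ext.append((round(vs[a],4),round(vs[b],4)))
            print(c,n,"front/back u",np.round(np.median(o,0),4),"v ext",ext)
E
python3 -c "from h import *; prof()"
python3 -m handwheel '[{"rot":[0,0,0],"xyz":[0,0.0137,0.0096],"gripper":1},{"rot":[0,0,0],"xyz":[0,0.0137,0.0096],"gripper":1},{"rot":[0,0,0],"xyz":[0,0.0137,0.0096],"gripper":1},{"rot":[0,0,0],"xyz":[0,0.0137,0.0096],"gripper":1},{"rot":[0,0,0],"xyz":[0,0.0137,0.0096],"gripper":1},{"rot":[0,0,0],"xyz":[0,0,0],"gripper":1},{"rot":[0,0,0],"xyz":[0,0,0],"gripper":1},{"rot":[0,0,0],"xyz":[0,0,0],"gripper":1},{"rot":[0,0,0],"xyz":[0,0,0],"gripper":1},{"rot":[0,0,0],"xyz":[0,0,0],"gripper":1}]'; python3 -c "from h import *; st(); prof()"
```

```text
top green front/back u [0.4575 0.5925] v ext [(np.float64(0.3725), np.float64(0.396)), (np.float64(0.373), np.float64(0.3945))]
top blue front/back u [0.4545 0.593 ] v ext [(np.float64(0.3465), np.float64(0.3695)), (np.float64(0.347), np.float64(0.3685))]
top red front/back u [0.427 0.563] v ext [(np.float64(0.3205), np.float64(0.343)), (np.float64(0.3215), np.float64(0.342))]
scene green front/back u [0.45  0.586] v ext [(np.float64(0.3615), np.float64(0.398)), (np.float64(0.3615), np.float64(0.3985))]
scene blue front/back u [0.447 0.586] v ext [(np.float64(0.336), np.float64(0.386)), (np.float64(0.336), np.float64(0.386))]
scene red front/back u [0.42   0.5565] v ext [(np.float64(0.3195), np.float64(0.359)), (np.float64(0.321), np.float64(0.359))]
time_s: 16.72
ee_pos: [0.4702, 0.2541, 0.0405]
eef_rot: [2.007, 1.68, 0.508]
force: [-4.3, 2.1, 2.2]
grip_width: 0.0
finger_force: 2.7
t 16.72 u,v,z [0.42   0.3302 0.0405] F u,v,z [-4.6  1.3  2.2] grip 0.0
R cols in u,v,z [[0.012, 0.82, 0.571], [0.999, 0.001, -0.021], [-0.018, 0.572, -0.82]] q [ 0.5   0.25  2.14 -1.    0.46  1.53]
top green front/back u [0.4575 0.5925] v ext [(np.float64(0.3725), np.float64(0.396)), (np.float64(0.373), np.float64(0.3945))]
top blue front/back u [0.4545 0.593 ] v ext [(np.float64(0.3465), np.float64(0.3695)), (np.float64(0.347), np.float64(0.3685))]
top red front/back u [0.4385 0.5735] v ext [(np.float64(0.3205), np.float64(0.343)), (np.float64(0.3215), np.float64(0.342))]
scene green front/back u [0.45   0.5865] v ext [(np.float64(0.3615), np.float64(0.398)), (np.float64(0.3615), np.float64(0.3985))]
scene blue front/back u [0.447 0.586] v ext [(np.float64(0.336), np.float64(0.386)), (np.float64(0.336), np.float64(0.386))]
scene red front/back u [0.4305 0.5665] v ext [(np.float64(0.3195), np.float64(0.359)), (np.float64(0.321), np.float64(0.359))]
```

```bash
python3 -m handwheel '[{"rot":[0,0,0],"xyz":[0,0.0137,0.0096],"gripper":1},{"rot":[0,0,0],"xyz":[0,0.0137,0.0096],"gripper":1},{"rot":[0,0,0],"xyz":[0,0.0137,0.0096],"gripper":1},{"rot":[0,0,0],"xyz":[0,0.0137,0.0096],"gripper":1},{"rot":[0,0,0],"xyz":[0,0.0137,0.0096],"gripper":1},{"rot":[0,0,0],"xyz":[0,0.0137,0.0096],"gripper":1},{"rot":[0,0,0],"xyz":[0,0,0],"gripper":1},{"rot":[0,0,0],"xyz":[0,0,0],"gripper":1},{"rot":[0,0,0],"xyz":[0,0,0],"gripper":1},{"rot":[0,0,0],"xyz":[0,0,0],"gripper":1}]'; python3 -c "from h import *; st(); prof()"
```

```text
time_s: 17.65
ee_pos: [0.4854, 0.2514, 0.0407]
eef_rot: [2.007, 1.679, 0.508]
force: [-2.2, 2.3, -0.6]
grip_width: 0.0001
finger_force: 1.3
t 17.65 u,v,z [0.4354 0.3301 0.0407] F u,v,z [-2.5  1.9 -0.6] grip 0.0
R cols in u,v,z [[0.012, 0.82, 0.572], [0.999, 0.0, -0.021], [-0.018, 0.572, -0.82]] q [ 0.47  0.27  2.12 -0.99  0.45  1.5 ]
top green front/back u [0.4575 0.5925] v ext [(np.float64(0.3725), np.float64(0.3955)), (np.float64(0.373), np.float64(0.3945))]
top blue front/back u [0.4545 0.593 ] v ext [(np.float64(0.3465), np.float64(0.3695)), (np.float64(0.347), np.float64(0.3685))]
top red front/back u [0.454  0.5895] v ext [(np.float64(0.3205), np.float64(0.343)), (np.float64(0.3215), np.float64(0.342))]
scene green front/back u [0.45  0.586] v ext [(np.float64(0.3615), np.float64(0.398)), (np.float64(0.3615), np.float64(0.3985))]
scene blue front/back u [0.447 0.586] v ext [(np.float64(0.336), np.float64(0.386)), (np.float64(0.336), np.float64(0.386))]
scene red front/back u [0.4455 0.582 ] v ext [(np.float64(0.3195), np.float64(0.359)), (np.float64(0.321), np.float64(0.359))]
```

```bash
python3 -m handwheel '[{"rot":[0,0,0],"xyz":[0,0.0077,0.0053],"gripper":1},{"rot":[0,0,0],"xyz":[0,0.0077,0.0053],"gripper":1},{"rot":[0,0,0],"xyz":[0,0,0],"gripper":1},{"rot":[0,0,0],"xyz":[0,0,0],"gripper":1},{"rot":[0,0,0],"xyz":[0,0,0],"gripper":1},{"rot":[0,0,0],"xyz":[0,0,0],"gripper":1},{"rot":[0,0,0],"xyz":[0,0,0],"gripper":1},{"rot":[0,0,0],"xyz":[0,0,0],"gripper":1},{"rot":[0,0,0],"xyz":[0,0,0],"gripper":1},{"rot":[0,0,0],"xyz":[0,0,0],"gripper":1}]'; python3 -c "from h import *; st(); prof()"
```

```text
time_s: 18.58
ee_pos: [0.4882, 0.2507, 0.0407]
eef_rot: [2.007, 1.679, 0.508]
force: [-3.1, 3.1, -0.6]
grip_width: -0.0001
finger_force: 1.7
t 18.58 u,v,z [0.4382 0.33   0.0407] F u,v,z [-3.6  2.6 -0.6] grip -0.0
R cols in u,v,z [[0.012, 0.82, 0.572], [0.999, 0.0, -0.022], [-0.018, 0.572, -0.82]] q [ 0.47  0.27  2.12 -0.99  0.44  1.49]
top green front/back u [0.4575 0.5925] v ext [(np.float64(0.3725), np.float64(0.3955)), (np.float64(0.373), np.float64(0.3945))]
top blue front/back u [0.4545 0.593 ] v ext [(np.float64(0.3465), np.float64(0.3695)), (np.float64(0.347), np.float64(0.3685))]
top red front/back u [0.4565 0.5915] v ext [(np.float64(0.3205), np.float64(0.343)), (np.float64(0.3215), np.float64(0.342))]
scene green front/back u [0.45   0.5865] v ext [(np.float64(0.3615), np.float64(0.398)), (np.float64(0.3615), np.float64(0.3985))]
scene blue front/back u [0.447 0.586] v ext [(np.float64(0.336), np.float64(0.386)), (np.float64(0.336), np.float64(0.386))]
scene red front/back u [0.449  0.5845] v ext [(np.float64(0.3195), np.float64(0.359)), (np.float64(0.321), np.float64(0.359))]
```

```bash
python3 -m handwheel '[{"rot":[0,0,0],"xyz":[0,-0.03,-0.021],"gripper":1},{"rot":[0,0,0],"xyz":[0,-0.082,-0.057],"gripper":1},{"rot":[0,0,0],"xyz":[0,-0.082,-0.057],"gripper":1},{"rot":[0,0,0],"xyz":[0,-0.082,-0.057],"gripper":1},{"rot":[0,0,0],"xyz":[0,-0.082,-0.057],"gripper":1},{"rot":[0,0,0],"xyz":[0,0.114,-0.164],"gripper":1},{"rot":[0,0,0],"xyz":[0,0.114,-0.164],"gripper":1},{"rot":[0,0,0],"xyz":[0,0.114,-0.164],"gripper":1},{"rot":[0,0,0],"xyz":[0,0.114,-0.164],"gripper":1},{"rot":[0,0,0],"xyz":[0,0,0],"gripper":1}]'; python3 - <<'E'
from h import *
st(); prof()
for c in("top","scene"):
  for n in("red_book","bookend","bookend_foot","bookend_face","kitchen_timer","marker","measuring_cup","salt_shaker"): print(c,n,[(np.round(np.array(d["centre"]),3),round(d["p"],2)) for d in find_in(c,n)[:1]])
# bookend foot end profile (pale wood -> darker table) at z=.018
r=read_camera("top"); f=192/np.tan(np.radians(r["vertical_fov"]/2)); K=np.array([[f,0,r["cx"]],[0,f,r["cy"]],[0,0,1]])
for u in(.475,.50,.53,.555):
    vs=np.arange(.16,.24,.001); P=u*N_+np.outer(vs,E_)+[0,0,.018]
    q=cv2.projectPoints(P,cv2.Rodrigues(np.array(r["R"],float))[0],np.array(r["t"],float),K,np.array(r["dist"],float))[0].reshape(-1,2).astype(np.float32)
    g=cv2.remap(r["pixels"][:,:,1].astype(np.float32),q[:,0],q[:,1],cv2.INTER_LINEAR).ravel(); print(u,"foot end v",vs[np.argmax(g>130)])
E
```

```text
time_s: 19.52
ee_pos: [0.4275, 0.267, 0.168]
eef_rot: [2.004, 1.674, 0.522]
force: [1.4, 0.7, 0.4]
grip_width: 0.0001
finger_force: 0.0
t 19.52 u,v,z [0.3757 0.3357 0.168 ] F u,v,z [1.3 1.  0.4] grip 0.0
R cols in u,v,z [[0.012, 0.815, 0.579], [0.999, -0.003, -0.015], [-0.011, 0.579, -0.815]] q [ 0.58 -0.09  2.16 -0.67  0.72  1.2 ]
top green front/back u [0.458  0.5925] v ext [(np.float64(0.3725), np.float64(0.3955)), (np.float64(0.373), np.float64(0.3945))]
top blue front/back u [0.4545 0.593 ] v ext [(np.float64(0.3465), np.float64(0.3695)), (np.float64(0.347), np.float64(0.3685))]
top red front/back u [0.4565 0.5915] v ext [(np.float64(0.3205), np.float64(0.343)), (np.float64(0.3215), np.float64(0.342))]
scene green front/back u [0.45   0.5865] v ext [(np.float64(0.3615), np.float64(0.398)), (np.float64(0.3615), np.float64(0.3985))]
scene blue front/back u [0.447 0.586] v ext [(np.float64(0.336), np.float64(0.386)), (np.float64(0.336), np.float64(0.386))]
scene red front/back u [0.449  0.5845] v ext [(np.float64(0.3195), np.float64(0.359)), (np.float64(0.321), np.float64(0.359))]

[... 341 characters left out ...]
 [(array([ 0.656, -0.416,  0.026]), 0.69)]
top salt_shaker [(array([ 0.76 , -0.001,  0.042]), 0.36)]
scene red_book [(array([0.542, 0.242, 0.162]), 0.7)]
scene bookend [(array([0.544, 0.162, 0.018]), 0.92)]
scene bookend_foot [(array([0.548, 0.167, 0.019]), 0.83)]
scene bookend_face [(array([0.544, 0.165, 0.018]), 0.74)]
scene kitchen_timer [(array([ 0.494, -0.188,  0.04 ]), 0.84)]
scene marker [(array([0.465, 0.484, 0.016]), 0.54)]
scene measuring_cup [(array([ 0.652, -0.417,  0.038]), 0.69)]
scene salt_shaker [(array([0.768, 0.003, 0.055]), 0.66)]
0.475 foot end v 0.19900000000000004
0.5 foot end v 0.20000000000000004
0.53 foot end v 0.20000000000000004
0.555 foot end v 0.20000000000000004
```

The measurements agree: spines are level within about 1 mm, spacing is even at 26 mm, the bookend sits square against the red book, and nothing else has moved.

```bash
python3 -c "from plant import *; print(job_done())"
```

```text
the job is handed in; nothing more can be done
None
```

The job is handed in at about 20 s: by my camera measurements the red book stands upright and snug between the blue book and the bookend, its spine is level with the other two to about 1 mm, and nothing else has moved.

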